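# Swap the reagent cartridge in the sprung analyser dock

### The arm

A 6-joint arm with a two-finger parallel gripper is mounted at the origin on the work surface. World frame = base frame: x ahead of the robot, y to its left, z up, the work surface at z = 0. Lengths are in m, angles in rad, forces in N, time in s.
With the tool pointing down it reaches from about 0.275 to 0.825 m from the base axis. Payload 5.2 kg.
Tool frame: the origin (TCP) lies between the finger pads; the fingertips stand 8 mm ahead of it and the grasp point (between the pads) lies 11 mm behind it; x points along the fingers, y is the direction in which the jaws open and shut, and the axes are right-handed (so a half turn about x gives the same grasp; the last joint's range is limited). The gripper opens to 93 mm and grips with 3 to 60 N. Pads are 15 mm wide; open, the fingers measure 128 mm over their backs; the gripper's body (75 mm by 188 mm) begins 65 mm behind the grasp point.
Start: joints at [0.909, 0.259, 1.535, -0, 1.348, -0.203], TCP at [0.244, 0.493, 0.227] pointing down, gripper open.
Joint ranges: [-3.14, 3.14], [-0.91, 2.08], [0.19, 2.58], [-1.22, 4.36], [0.22, 2.71], [-3.12, 3.12]. Speed limits (rad/s): [2.57, 2.57, 3.14, 3.14, 3.14, 3.14].

### API

Orientations are given as a unit quaternion [x, y, z, w].
In Python, from rig import telemetry, eyes, ticket gives the robot as it stands. The module is installed in compiled form; this text tells all that it offers.
- The arm moves only by the tool step_arm, never from a script. Its argument "commands" is a list of rows, each a list of 7 numbers: the turn, a rotation vector about the tool's x, y, z in degrees, then the shift along the tool's x, y, z in m, then the opening in per cent of the stroke, from 0 (shut) to 100 (fully open). A call has 1 to 20 rows; each row is the pose to reach, as a shift and turn from the pose commanded when the call began, along the tool's axes at that moment; what a row does not reach only later rows make up. A row lasts 1/8 s, in which the tool goes at most 62.5 mm and 10.7 degrees, less where a joint would pass 70% of its speed; a pose out of reach is approached as far as the arm can. A call with a gripper value outside its range is refused whole. The fingers move at their own pace and stop on an object; "force" is the grip in N (left out, the last holds). Time passes only in rows, so rows that repeat a pose let the fingers close. It gives the time, the measured TCP pose, the force and the opening at its end, in the units of the state.
- telemetry.get_state(): the state, without advancing time (a new reading comes with each control period).
- eyes.snapshot(name): name is "scene" or "top"; returns the picture (384x512x3 uint8, blue, green, red); there is no depth.
- eyes.get_calibration(name): a dict with "fovy" (degrees; the focal length in pixels is half the picture's height over the tangent of half this angle, whatever the lens; pixels are square), "cx", "cy" (the principal point, pixels), "k1" (the pictures are not rectified: a ray, as slopes to the right and down, at radius r is drawn at 1 + k1 r^2 times it, then the intrinsics apply), "rvec" (rotation vector, rad) and "tvec" (3), from world to camera coordinates, as OpenCV has them. Camera axes: x right, y down, z forward; pixel columns grow to the right and rows downward; lengths in m; the calibration is good to about 2 mm. A picture is of the moment at which its call begins. get_calibration takes no time and is no camera call.
- ticket.sign_off(): hands the job in, once; it reports no verdict.
The state is a dict: "t": time; "joints": joint angles; "dq": joint speeds; "tau": joint torques, N m; "ee_pos": TCP position; "ee_rot": TCP orientation; "ft_force": force on the tool from outside, world axes, zero at the start; "moment": the same for the moment, N m; "finger_gap": opening from 0.0 (shut) to 1.0 (fully open).
Only numpy, scipy, OpenCV 4.12 (cv2) and the standard library are available. Lean on these libraries where they do the work, as an engineer would, in place of code of your own. Each camera call takes 0.05 s, during which the arm holds its last target. There are 200 camera calls.

### The job

Take the spent reagent cartridge out of the analyser's dock and stand it upright, flat on the floor of the grey tray; then load the fresh cartridge into the dock: press the sprung jaw back so that the cartridge goes down flat on the dock floor, with its toe under the fixed lip and the jaw clamping its other end. Keep both cartridges upright throughout, do not disturb the bottle, measuring cylinder, jar or tube rack, and let go of everything at the end.

Things in the scene. Friction and masses are not known exactly. Their poses are not given: they have to be found in the camera images.
- dock: Fixed cartridge dock: grey housing 225 x 104 mm with an aluminium floor plate whose top (the dock floor) is 50 mm above the bench. Origin on the bench under the seated cartridge's block centre; z up, +x from the fixed stop towards the sprung jaw. A cartridge fully home has its block centre at dock x = y = 0 and its x axis along dock +x (toe at the stop).
- dock_seat (a point): Point on the dock floor under a seated cartridge's block centre. Low steel side guides, 10 mm high, inner faces at dock y = +-26.5 mm (3.5 mm play each side of a cartridge), stand at dock x -69 to -33 and 47 to 73 mm; the middle is free for fingers. Axes as the dock's.
- dock_lip (a point): Top of the lip's edge at dock x = -57 mm. The steel stop block (62 mm wide, x -89 to -69 mm, 23.5 mm above the dock floor) has this lip overhanging from x -69 to -57 mm, underside 15.5 mm, top 23.5 mm above the dock floor. To pass the lip straight up or down, a cartridge's block centre must be at dock x over +12 mm (16 to 18 is good, 22 is the jaw's limit).
- jaw (a joint): Sprung jaw of the dock, slides along dock +x (m): 0 closed, 0.036 pressed fully back, 0.014 with a cartridge seated. The spring pushes it towards 0 with about 5 N at 0, 8 N at 0.014, 12 N at 0.036; when free it closes in under half a second.
- jaw_face (a point): Centre of the jaw's upright pressing face, at dock x = 41 mm + jaw value, 30 mm above the dock floor. Aluminium plate 44 mm wide, 16 mm thick, its top 60 mm above the dock floor: a level cartridge carried just above the lip can press it back with its heel end.
- spent_center (a point): Spent cartridge, clamped in the dock at the start. White, 0.1 to 0.2 kg: block 110 x 46 x 45 mm (x, y, z), a toe at its -x end (14 mm long, 46 wide, 12 high, flush with the underside), a plain heel face at +x, four grey punctured caps 5 mm high on top. Point at the block's centre, 22.5 mm above the underside, 55 mm from the heel, 69 mm from the toe tip. z up.
- fresh_center (a point): Fresh cartridge, standing on the bench: same shape and size as the spent one, caps not punctured, 0.17 to 0.34 kg. Point at the centre of its 110 x 46 x 45 mm block, 22.5 mm above the underside; x axis points from the toe to the heel, z up.
- fresh_toe (a point): Tip of the fresh cartridge's toe, 69 mm from the block centre along -x, 6 mm above the underside.
- tray: Fixed grey open tray, 190 x 140 x 35 mm outside, walls and floor 5 mm thick. Origin at the centre of its underside on the bench, x along its 190 mm length. It stands to the left or right of the dock, the fresh cartridge on the other side.
- bottle_center (a point): Bystander: white bottle with a grey cap, 56 mm in diameter, 190 mm high, standing on the bench between the dock and one side. Point half-way up.
- cylinder_center (a point): Bystander: clear measuring cylinder, 40 mm in diameter (foot 56 mm), 200 mm high, standing between the dock and the other side. Point half-way up.
- jar_center (a point): Bystander: clear jar with white cap, 60 mm in diameter, 75 mm high, beyond the heel end of the fresh cartridge. Point half-way up.
- tuberack_center (a point): Bystander: white wire rack 150 x 44 x 50 mm with six capped tubes, 82 mm high in all, beyond the dock's far side. Point 25 mm above the bench, x along its length.
There are look-alikes about, which are no part of the job. Leave any blue or purple look-alike of the part that bears fresh_center alone.

How it is judged:
By the outcome, as a careful person would: the job done as asked, in the order asked, and still so for the second after the job is handed in, with the robot touching nothing.
It also fails if it takes over 72 s, if anything falls off the work surface, if the arm or the gripper's body presses on something with over 40 N, if the wrist force passes 120 N, or if a joint passes its speed limit or range.

## Working session

There is one attempt and no reset: what is moved stays moved. The work goes in short steps, Python scripts to look and compute and a tool call to move; the robot and the scene stay as the last step left them, time stands still between calls to the robot, and variables do not carry over. Pictures are saved under pics/ and viewed, about 8 in all and at most 12, crops included, and the job is handed in when it is done.

Besides the shell and the picture viewer there is one more tool, called after ">>>" as name(argument=value, ...) on one line, values as JSON. step_arm: Moves the arm, as the interface text tells. Its arguments: {"type":"object","properties":{"commands":{"type":"array","items":{"type":"array","items":{"type":"number"}}},"force":{"type":"number"}},"required":["commands"]}

```bash
mkdir -p pics; cat > h.py <<'E'
import numpy as np, cv2
from rig import telemetry, eyes, ticket
def cal(n):
    c=eyes.get_calibration(n); f=192/np.tan(np.radians(c["fovy"])/2)
    R=cv2.Rodrigues(np.array(c["rvec"],float))[0]; return c,f,R,np.array(c["tvec"],float)
def cast(n,u,v,z):
    c,f,R,t=cal(n); d=np.array([(u-c["cx"])/f,(v-c["cy"])/f]); s=d.copy()
    for _ in range(20): s=d/(1+c["k1"]*(s@s))
    o=-R.T@t; r=R.T@np.array([s[0],s[1],1]); return o+r*(z-o[2])/r[2]
def proj(n,P):
    c,f,R,t=cal(n); p=R@np.array(P,float)+t; s=p[:2]/p[2]; s=s*(1+c["k1"]*(s@s)); return s*f+[c["cx"],c["cy"]]
def snap(n,name,crop=None,k=1):
    im=eyes.snapshot(n); cv2.imwrite(f"pics/{name}_raw.png",im); o=im
    if crop: x0,y0,x1,y1=crop; o=im[y0:y1,x0:x1]
    cv2.imwrite(f"pics/{name}.png",cv2.resize(o,None,fx=k,fy=k,interpolation=cv2.INTER_CUBIC)); return im
E
python3 - <<'E'
from h import *
snap("scene","s0",k=1.5);snap("top","t0",k=1.5)
for n in("scene","top"):
    c,f,R,t=cal(n);print(n,c["k1"],f,c["cx"],c["cy"],-R.T@t,R[2])
print(telemetry.get_state())
E
```

```text
scene -0.10782598832539128 374.63462314534274 255.3421813248417 193.93331885632153 [0.96208502 0.59495682 0.68166573] [-0.44271947 -0.65596991 -0.61131249]
top -0.08908104418239156 362.52372350501446 256.18139259234573 189.83069634055192 [ 0.28835903 -0.03281666  1.22709808] [ 0.19582873 -0.01643372 -0.9805004 ]
{'t': 0.1, 'joints': array([ 9.09199716e-01,  2.59259164e-01,  1.53595669e+00, -2.87152006e-05,
        1.34797860e+00, -2.02766449e-01]), 'dq': array([-0.00056386, -0.00230363, -0.0013995 , -0.00043598,  0.00159719,
        0.00016368]), 'tau': array([ 2.24299511e-03, -4.38208187e+01, -2.84644908e+01,  7.20515312e-02,
        3.62735416e-02, -8.07922305e-06]), 'ee_pos': array([0.24327359, 0.49275221, 0.22591352]), 'ee_rot': array([ 0.16028107,  0.68880879, -0.16131787,  0.68835236]), 'ft_force': array([ 0.70127256, -0.40519655, -0.16119887]), 'moment': array([ 0.02057373, -0.02014957,  0.00824806]), 'finger_gap': 1.0021024300894708}
```

View pics/t0.png

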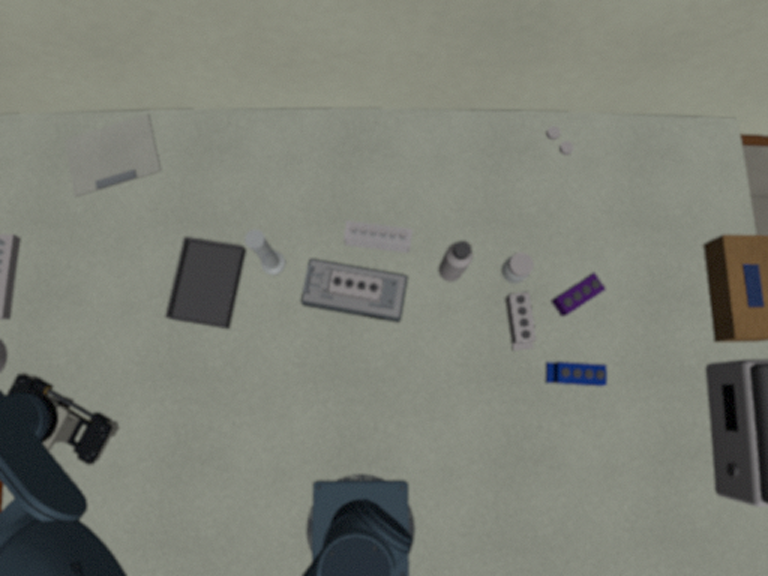

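View pics/s0.png

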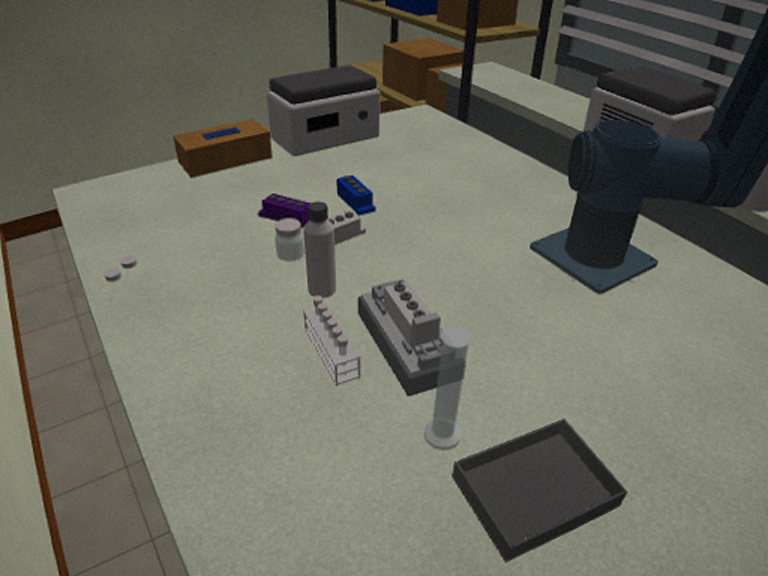

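The top view shows four things that could be taken for the fresh cartridge. They are the white one at raw (347,213), the blue one (384,249), the purple one (386,196) and the spent one clamped in the dock (237,190). By the description I take the white one on the bench, and I'll check it and the dock in a close crop.

```bash
python3 - <<'E'
import cv2,numpy as np
t=cv2.imread("pics/t0_raw.png");s=cv2.imread("pics/s0_raw.png")
f=lambda im,x,y,w,h:cv2.resize(im[y:y+h,x:x+w],(400,300),interpolation=cv2.INTER_CUBIC)
g=np.vstack([np.hstack([f(t,196,160,80,60),f(t,316,170,80,60)]),np.hstack([f(s,225,178,100,75),f(s,180,120,80,60)])])
cv2.imwrite("pics/c0.png",cv2.convertScaleAbs(g,alpha=1.3))
E
```

```text
(no output)
```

View pics/c0.png

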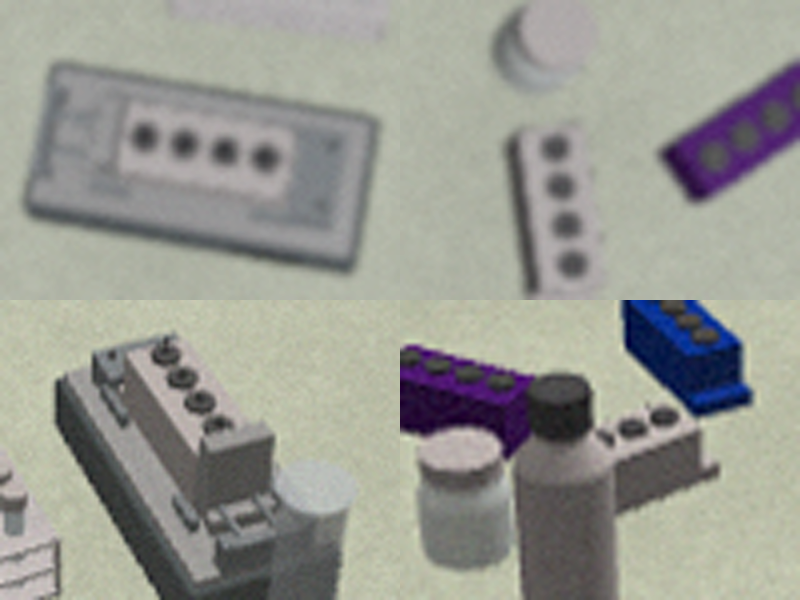

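The crop confirms the choice. The white cartridge at about (347,213) has its toe towards the robot (lower end) and its heel towards the jar. In the dock, the jaw is at the left (+y) end and the stop and lip at the right.

```bash
cat > m.py <<'E'
from h import *
def caps(n,im,box,z,k=8,th=0.72):
    x0,y0,x1,y1=box; g=cv2.cvtColor(im,cv2.COLOR_BGR2GRAY)[y0:y1,x0:x1]
    g=cv2.resize(g,None,fx=k,fy=k,interpolation=cv2.INTER_CUBIC)
    out=[]
    for cnt in cv2.findContours((g<th*np.percentile(g,80)).astype(np.uint8),cv2.RETR_LIST,cv2.CHAIN_APPROX_NONE)[0]:
        a=cv2.contourArea(cnt)/k/k; (cx,cy),(w,h),_=cv2.minAreaRect(cnt)
        if 6<a<60 and max(w,h)<1.8*min(w,h):
            m=cv2.moments(cnt); u=(m["m10"]/m["m00"]+.5)/k-.5+x0; v=(m["m01"]/m["m00"]+.5)/k-.5+y0
            out.append((round(u,2),round(v,2),round(a,1),*np.round(cast(n,u,v,z)[:2],4)))
    return out
E
python3 - <<'E'
from m import *
t=cv2.imread("pics/t0_raw.png");s=cv2.imread("pics/s0_raw.png")
for nm,n,im,b,z in(("spent","top",t,(218,178,258,202),.1),("fresh","top",t,(336,192,358,234),.05),("spentS","scene",s,(250,180,300,225),.1)):
  for th in(.6,.7): print(nm,th,*caps(n,im,b,z,th=th),sep="\n ")
# dark tray outline, dock outline (bottom on bench)
g=cv2.cvtColor(t,cv2.COLOR_BGR2GRAY)
for nm,(x0,y0,x1,y1),th,z in(("tray",(100,150,172,226),100,.035),("dock",(190,160,282,222),0,.05)):
  c=g[y0:y1,x0:x1]; hsv=cv2.cvtColor(t[y0:y1,x0:x1],cv2.COLOR_BGR2LAB)
  print(nm,np.percentile(c,[5,50,95]),'green-ness',np.percentile(hsv[...,2],[5,50,95]))
  m=(c<th) if th else (hsv[...,2]<np.median(hsv[:4,:,2])-4)
  m=m.astype(np.uint8); cn=max(cv2.findContours(m,0,1)[0],key=cv2.contourArea)
  r=cv2.minAreaRect(cn); print(r,[np.round(cast("top",*p,z)[:2],4).tolist() for p in cv2.boxPoints(r)+[x0,y0]], np.round(cast("top",r[0][0]+x0,r[0][1]+y0,z),4))
E
```

```text
spent
 0.6
 (248.56, 191.18, 12.8, np.float64(0.509), np.float64(-0.0276))
 (240.47, 189.87, 12.9, np.float64(0.5132), np.float64(-0.0019))
 (232.4, 188.34, 12.8, np.float64(0.5181), np.float64(0.0237))
 (224.44, 186.98, 12.9, np.float64(0.5224), np.float64(0.049))
spent
 0.7
 (248.59, 191.21, 18.6, np.float64(0.5089), np.float64(-0.0276))
 (240.51, 189.86, 18.5, np.float64(0.5132), np.float64(-0.002))
 (232.43, 188.39, 19.0, np.float64(0.5179), np.float64(0.0236))
 (224.45, 186.99, 18.8, np.float64(0.5223), np.float64(0.049))
fresh
 0.6
 (350.05, 222.44, 14.4, np.float64(0.415), np.float64(-0.3613))
 (348.93, 214.57, 13.8, np.float64(0.441), np.float64(-0.3588))
 (347.67, 206.89, 13.2, np.float64(0.4667), np.float64(-0.3558))
 (346.68, 199.16, 13.0, np.float64(0.4927), np.float64(-0.3537))
fresh
 0.7
 (350.06, 222.42, 21.3, np.float64(0.4151), np.float64(-0.3613))
 (348.91, 214.59, 20.7, np.float64(0.441), np.float64(-0.3587))
 (347.64, 206.85, 19.6, np.float64(0.4668), np.float64(-0.3557))
 (346.61, 199.18, 19.8, np.float64(0.4926), np.float64(-0.3535))
spentS
 0.6
 (278.69, 208.74, 23.1, np.float64(0.5245), np.float64(0.0494))
spentS
 0.7
tray [ 53. 132. 139.] green-ness [126. 133. 134.]
((36.941383361816406, 37.77111053466797), (43.428890228271484, 57.74668502807617), 12.200469017028809) [[0.4515, 0.4372], [0.6476, 0.41], [0.6148, 0.2605], [0.4217, 0.2918]] [0.5324 0.3493 0.035 ]
dock [ 89. 134. 140.] green-ness [126. 133. 134.]
((45.660980224609375, 33.227596282958984), (65.8114013671875, 29.962915420532227), 9.727579116821289) [[0.4807, 0.1299], [0.5806, 0.1159], [0.5433, -0.1006], [0.4444, -0.0832]] [0.5118 0.0153 0.05  ]
```

```bash
cat >> m.py <<'E'
from scipy.spatial.transform import Rotation as Ro
def down(psi):
    c,s=np.cos(np.radians(psi)),np.sin(np.radians(psi)); return Ro.from_matrix(np.array([[0,c,s],[0,s,-c],[-1,0,0]],float))
def rows(targets,st=None):
    st=st or telemetry.get_state(); R0=Ro.from_quat(st["ee_rot"]); p=st["ee_pos"]; y=R0.as_matrix()[:,1]
    print("now",np.round(p,4),"psi",np.degrees(np.arctan2(y[1],y[0])).round(2),"xaxis",R0.as_matrix()[:,0].round(4),"t",st["t"],"gap",round(st["finger_gap"],3),"F",st["ft_force"].round(1),"j",st["joints"].round(2))
    for x,yy,z,psi in targets:
        print(np.round((R0.inv()*down(psi)).as_rotvec(degrees=True),2),np.round(R0.inv().apply(np.array([x,yy,z])-p),4))
E
python3 - <<'E'
from m import *
for nm,u,v,z in(("bottle base",452/1.5,275/1.5,.0),("bottle top",459/1.5,248/1.5,.19),("cyl base",274/1.5,265/1.5,0),("cyl top",257/1.5,242/1.5,.2),("jar top",519/1.5,264/1.5,.075),("rack top",377/1.5,237/1.5,.05)): print(nm,cast("top",u,v,z).round(3))
for nm,u,v in(("a",565,421),("b",626,492),("c",510,558),("d",453,468)): print("tray top corner scene",cast("scene",u/1.5,v/1.5,.035).round(3))
rows([(.5156,.0107,.28,-9.85)])
E
```

```text
bottle base [ 0.557 -0.21   0.   ]
bottle top [ 0.57  -0.198  0.19 ]
cyl base [0.579 0.202 0.   ]
cyl top [0.578 0.199 0.2  ]
jar top [ 0.566 -0.348  0.075]
rack top [ 0.633 -0.036  0.05 ]
tray top corner scene [0.435 0.306 0.035]
tray top corner scene [0.456 0.438 0.035]
tray top corner scene [0.649 0.418 0.035]
tray top corner scene [0.627 0.279 0.035]
now [0.2433 0.4928 0.2259] psi 63.71 xaxis [-0.001  -0.0013 -1.    ] t 0.1 gap 1.002 F [ 0.7 -0.4 -0.2] j [ 0.91  0.26  1.54 -0.    1.35 -0.2 ]
[7.356e+01 4.000e-02 9.000e-02] [-0.0537 -0.3117  0.4576]
```

>>> step_arm(commands=[[0,0,0,-0.054,0,0,100],[10,0,0,-0.054,-0.033,0.05,100],[20,0,0,-0.054,-0.075,0.11,100],[30,0,0,-0.054,-0.117,0.172,100],[40,0,0,-0.054,-0.16,0.235,100],[50,0,0,-0.054,-0.203,0.298,100],[60,0,0,-0.054,-0.245,0.36,100],[68,0,0,-0.054,-0.285,0.42,100],[73.6,0,0,-0.054,-0.312,0.458,100],[73.6,0,0,-0.054,-0.312,0.458,100],[73.6,0,0,-0.054,-0.312,0.458,100]])

```text
t: 1.48
ee_pos: [0.5172, 0.007, 0.2796]
ee_rot: [-0.542, -0.454, 0.543, -0.453]
ft_force: [-0.4, -0.1, -0.9]
finger_gap: 1.004
```

```bash
python3 - <<'E'
from m import *
rows([(.5156,.0107,.28,-9.85),(.5156,.0107,.10,-9.85),(.5156,.0107,.067,-9.85)])
st=telemetry.get_state();R=Ro.from_quat(st["ee_rot"]).as_matrix();print(st["dq"].round(3))
im=snap("top","t1",(200,150,300,225),6)
# predicted pixels of fingertips
for n in("top","scene"):
  for d in(-.0465,.0465): print(n,proj(n,st["ee_pos"]+.008*R[:,0]+d*R[:,1]).round(1))
snap("scene","s1",(190,60,350,180),5)
E
```

```text
now [0.5172 0.007  0.2796] psi -10.19 xaxis [-1.3e-03 -6.0e-04 -1.0e+00] t 1.475 gap 1.004 F [-0.4 -0.1 -0.9] j [-0.2   0.17  1.52 -0.    1.45 -0.02]
[-0.34  0.05  0.07] [-0.0004 -0.0023 -0.0034]
[-0.34  0.05  0.07] [ 0.1796 -0.002  -0.0035]
[-0.34  0.05  0.07] [ 0.2126 -0.002  -0.0035]
[ 0.064 -0.037  0.04   0.031  0.025  0.034]
top [232.3 192.6]
top [238.8 159.7]
scene [293.3 134.7]
scene [255.6 141.9]
```

View pics/s1.png

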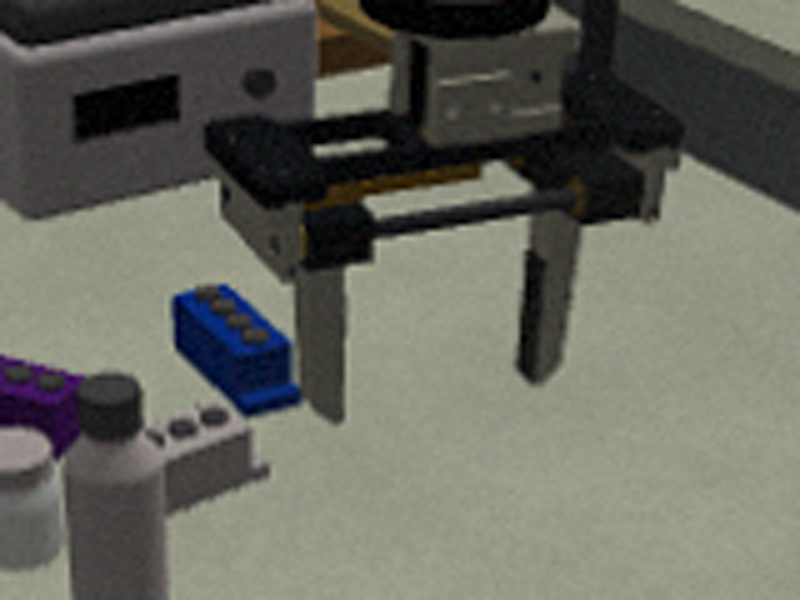

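The scene crop shows the open fingers with their tips at about (256,144) and (297,136), near the predicted pixels. I'm going down onto the spent cartridge and closing.

>>> step_arm(commands=[[-0.3,0,0,0.03,-0.002,-0.0035,100],[-0.3,0,0,0.08,-0.002,-0.0035,100],[-0.3,0,0,0.13,-0.002,-0.0035,100],[-0.3,0,0,0.17,-0.002,-0.0035,100],[-0.3,0,0,0.195,-0.002,-0.0035,100],[-0.3,0,0,0.21,-0.002,-0.0035,100],[-0.3,0,0,0.2125,-0.002,-0.0035,100],[-0.3,0,0,0.2125,-0.002,-0.0035,100],[-0.3,0,0,0.2125,-0.002,-0.0035,100]])

```text
t: 2.7
ee_pos: [0.5155, 0.0143, 0.0693]
ee_rot: [0.54, 0.456, -0.54, 0.457]
ft_force: [0.7, -1.4, -0.4]
finger_gap: 1.0
```

```bash
python3 - <<'E'
from m import *
rows([(.5156,.0107,.067,-9.85)])
snap("scene","s2",(210,150,330,240),6)
E
```

```text
now [0.5155 0.0143 0.0693] psi -9.58 xaxis [ 2.1e-03 -4.0e-04 -1.0e+00] t 2.7 gap 1.0 F [ 0.7 -1.4 -0.4] j [-0.19  0.36  1.82  0.    0.96 -0.02]
[ 0.27  0.   -0.12] [0.0023 0.0007 0.0036]
```

View pics/s2.png

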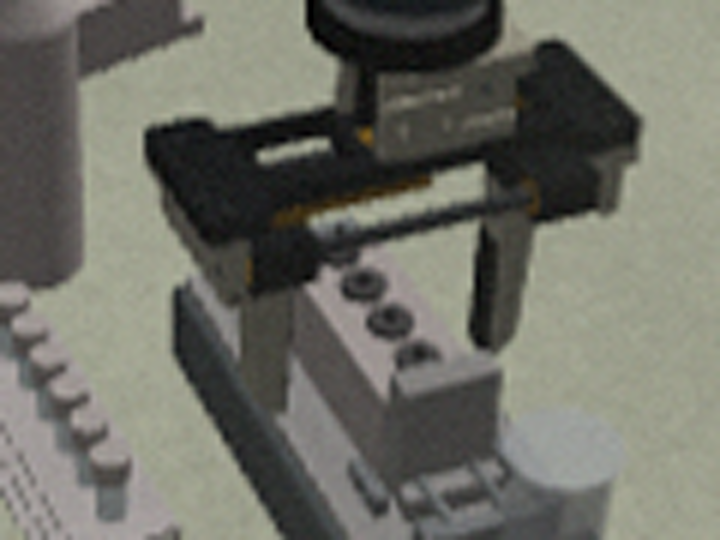

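The crop shows the fingers straddling the spent block, clear of the guides and jaw. Closing.

>>> step_arm(commands=[[0,0,0,0.001,0,0,40],[0,0,0,0.001,0,0,30],[0,0,0,0.001,0,0,30],[0,0,0,0.001,0,0,30],[0,0,0,0.001,0,0,30],[0,0,0,0.001,0,0,30]], force=45)

```text
t: 3.5
ee_pos: [0.5165, 0.014, 0.0676]
ee_rot: [0.541, 0.455, -0.539, 0.457]
ft_force: [5.4, -0.2, -1.7]
finger_gap: 0.491
```

```bash
python3 - <<'E'
from m import *
rows([])
E
```

```text
now [0.5165 0.014  0.0676] psi -9.61 xaxis [ 3.7e-03 -5.0e-04 -1.0e+00] t 3.5 gap 0.491 F [ 5.4 -0.2 -1.7] j [-0.19  0.36  1.82  0.    0.95 -0.02]
```

>>> step_arm(commands=[[0,0,0,-0.001,0,-0.003,30],[0,0,0,-0.001,0,-0.008,30],[0,0,0,-0.001,0,-0.013,30],[0,0,0,-0.001,0,-0.0175,30],[0,0,0,-0.001,0,-0.018,30],[0,0,0,-0.001,0,-0.018,30],[0,0,0,-0.001,0,-0.018,30]])

```text
t: 4.38
ee_pos: [0.5183, 0.0294, 0.0682]
ee_rot: [-0.539, -0.455, 0.541, -0.458]
ft_force: [2.1, -11.8, -2.1]
finger_gap: 0.49
```

```bash
python3 - <<'E'
from m import *
rows([])
im=snap("scene","s3",(210,150,330,240),6)
E
```

```text
now [0.5183 0.0294 0.0682] psi -9.58 xaxis [ 8.0e-04 -4.1e-03 -1.0e+00] t 4.375 gap 0.49 F [  2.1 -11.8  -2.1] j [-0.16  0.37  1.81 -0.    0.96  0.01]
```

View pics/s3.png

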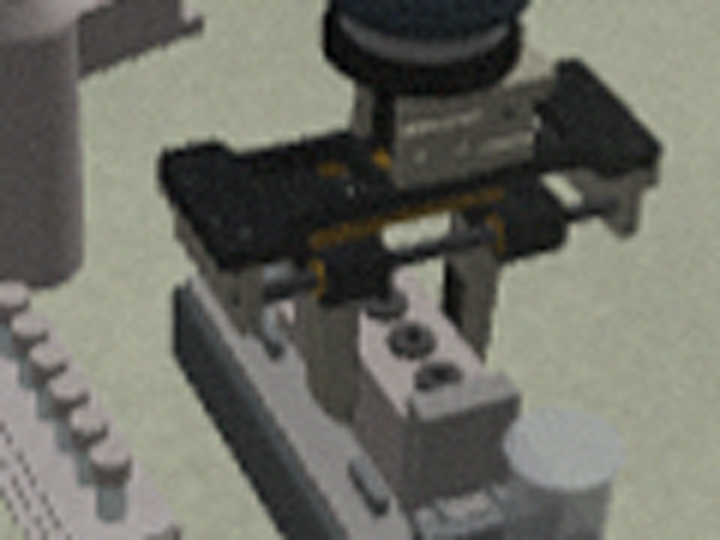

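The crop shows the jaw pressed back, with the block moved about 16 mm towards it and no tilt. I'll push a little further, then lift slowly past the lip.

>>> step_arm(commands=[[0,0,0,0,0,-0.0018,30],[0,0,0,0,0,-0.0018,30],[0,0,0,-0.004,0,-0.0018,30],[0,0,0,-0.009,0,-0.0018,30],[0,0,0,-0.014,0,-0.0018,30]])

```text
t: 5.05
ee_pos: [0.5162, 0.0313, 0.081]
ee_rot: [-0.538, -0.457, 0.542, -0.457]
ft_force: [-1.6, -11.1, -7.2]
finger_gap: 0.485
```

```bash
python3 - <<'E'
from m import *
rows([])
E
```

```text
now [0.5162 0.0313 0.081 ] psi -9.56 xaxis [-0.0045 -0.0038 -1.    ] t 5.05 gap 0.485 F [ -1.6 -11.1  -7.2] j [-0.15  0.35  1.8  -0.01  0.99  0.02]
```

>>> step_arm(commands=[[0,0,0,-0.01,0,0,30],[0,0,0,-0.03,0,0,30],[0,0,0,-0.055,0,0,30],[0,0,0,-0.085,0,0,30],[0,0,0,-0.125,0,0,30],[0,0,0,-0.16,0,0,30],[0,0,0,-0.185,0,0,30],[0,0,0,-0.185,0,0,30],[0,0,0,-0.185,0,0,30],[0,0,0,-0.185,0,0,30]])

```text
t: 6.3
ee_pos: [0.517, 0.034, 0.2654]
ee_rot: [-0.539, -0.457, 0.541, -0.456]
ft_force: [-0.6, 0.4, -2.2]
finger_gap: 0.495
```

```bash
python3 - <<'E'
from m import *
rows([(.538,.358,.265,82),(.538,.358,.06,82)])
E
```

```text
now [0.517  0.034  0.2654] psi -9.59 xaxis [-3.3e-03  5.0e-04 -1.0e+00] t 6.3 gap 0.495 F [-0.6  0.4 -2.2] j [-0.15  0.18  1.54 -0.    1.42  0.02]
[-91.59  -0.15   0.15] [ 0.0005 -0.0333 -0.323 ]
[-91.59  -0.15   0.15] [ 0.2055 -0.0326 -0.323 ]
```

>>> step_arm(commands=[[-4,0,0,0,-0.002,-0.015,30],[-12,0,0,0,-0.004,-0.04,30],[-20,0,0,0,-0.007,-0.07,30],[-28,0,0,0,-0.01,-0.1,30],[-36,0,0,0,-0.013,-0.13,30],[-44,0,0,0,-0.016,-0.16,30],[-52,0,0,0,-0.019,-0.19,30],[-60,0,0,0,-0.022,-0.22,30],[-68,0,0,0,-0.025,-0.25,30],[-76,0,0,0,-0.028,-0.275,30],[-84,0,0,0,-0.031,-0.3,30],[-90,0,0,0,-0.033,-0.318,30],[-91.6,0,0,0,-0.033,-0.323,30],[-91.6,0,0,0,-0.033,-0.323,30],[-91.6,0,0,0,-0.033,-0.323,30],[-91.6,0,0,0,-0.033,-0.323,30]])

```text
t: 8.3
ee_pos: [0.5393, 0.3572, 0.2673]
ee_rot: [0.05, 0.705, -0.05, 0.705]
ft_force: [-0.3, -0.4, -1.3]
finger_gap: 0.494
```

```bash
python3 - <<'E'
from m import *
rows([(.538,.358,.06,82)])
a=snap("scene","s4s"); b=snap("top","s4t")
f=lambda im,x,y,w,h:cv2.resize(im[y:y+h,x:x+w],(400,400),interpolation=cv2.INTER_CUBIC)
cv2.imwrite("pics/s4.png",np.hstack([f(a,270,180,190,190),f(b,95,120,110,110)]))
E
```

```text
now [0.5393 0.3572 0.2673] psi 81.93 xaxis [ 1.e-04 -2.e-04 -1.e+00] t 8.3 gap 0.494 F [-0.3 -0.4 -1.3] j [ 0.41  0.42  1.21 -0.    1.51 -1.02]
[-0.07  0.01  0.01] [ 0.2073  0.0007 -0.0015]
```

View pics/s4.png

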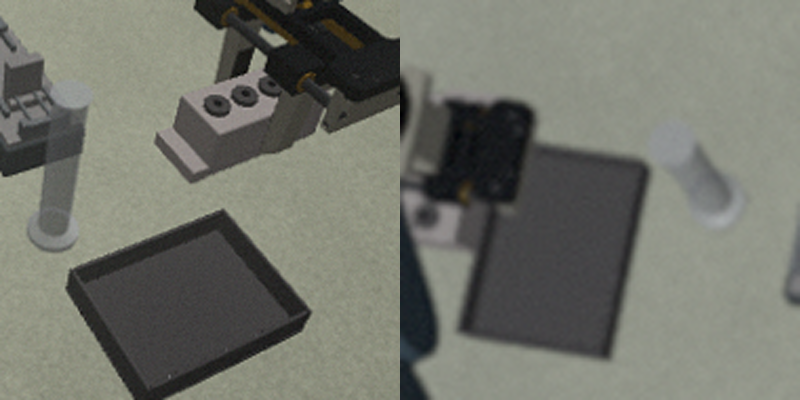

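The cartridge is level above the tray, toe towards +x. Now lowering it.

>>> step_arm(commands=[[0,0,0,0.02,0,-0.009,30],[0,0,0,0.06,0,-0.009,30],[0,0,0,0.11,0,-0.009,30],[0,0,0,0.16,0,-0.009,30],[0,0,0,0.2,0,-0.009,30],[0,0,0,0.225,0,-0.009,30],[0,0,0,0.237,0,-0.009,30],[0,0,0,0.24,0,-0.009,30],[0,0,0,0.242,0,-0.009,30],[0,0,0,0.242,0,-0.009,30],[0,0,0,0.242,0,-0.009,30]])

```text
t: 9.78
ee_pos: [0.5308, 0.3594, 0.026]
ee_rot: [0.049, 0.705, -0.049, 0.706]
ft_force: [0.5, -0.6, -1.1]
finger_gap: 0.489
```

```bash
python3 - <<'E'
from m import *
rows([])
snap("scene","s5",(270,230,450,365),4)
E
```

```text
now [0.5308 0.3594 0.026 ] psi 82.02 xaxis [ 1.4e-03  6.0e-04 -1.0e+00] t 9.775 gap 0.489 F [ 0.5 -0.6 -1.1] j [ 0.42  0.6   1.53 -0.    1.01 -1.01]
```

View pics/s5.png

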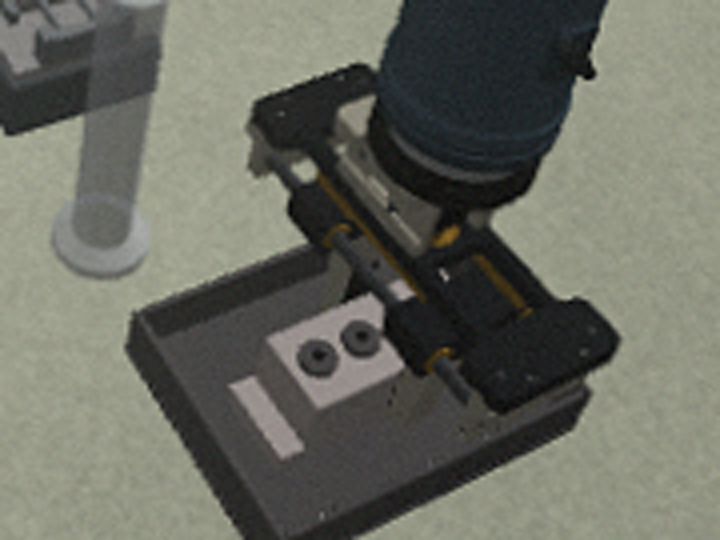

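The cartridge is inside the tray with clearance all round, and about 3 mm above the floor. I'll go down to contact and let go partly.

>>> step_arm(commands=[[0,0,0,0.0015,0,0,30],[0,0,0,0.003,0,0,30],[0,0,0,0.0038,0,0,30],[0,0,0,0.0038,0,0,30]])

```text
t: 10.32
ee_pos: [0.5304, 0.3591, 0.0224]
ee_rot: [0.049, 0.705, -0.049, 0.706]
ft_force: [-2.2, -0.8, 6.4]
finger_gap: 0.492
```

>>> step_arm(commands=[[0,0,0,0,0,0,60],[0,0,0,0,0,0,68],[0,0,0,0,0,0,68],[0,0,0,0,0,0,68],[0,0,0,-0.01,0,0,68],[0,0,0,-0.035,0,0,68],[0,0,0,-0.08,0,0,68],[0,0,0,-0.13,0,0,68],[0,0,0,-0.18,0,0,80],[0,0,0,-0.22,0,0,100],[0,0,0,-0.24,0,0,100],[0,0,0,-0.24,0,0,100]])

```text
t: 11.82
ee_pos: [0.5311, 0.3595, 0.2642]
ee_rot: [0.05, 0.704, -0.048, 0.707]
ft_force: [-0.3, -0.8, -0.2]
finger_gap: 0.992
```

```bash
python3 - <<'E'
from m import *
rows([(.47,0,.265,0),(.4539,-.3573,.265,-84.25)])
E
```

```text
now [0.5311 0.3595 0.2642] psi 82.02 xaxis [ 0.0046  0.002  -1.    ] t 11.825 gap 0.992 F [-0.3 -0.8 -0.2] j [ 0.42  0.4   1.24 -0.    1.49 -1.01]
[82.01  0.09 -0.3 ] [-0.0018 -0.3645 -0.0106]
[166.26  -0.18  -0.38] [-0.0026 -0.7206  0.0231]
```

>>> step_arm(commands=[[5,0,0,0,-0.02,0,100],[14,0,0,0,-0.06,0.002,100],[23,0,0,0,-0.1,0.003,100],[32,0,0,0,-0.14,0.004,100],[41,0,0,0,-0.18,0.006,100],[50,0,0,0,-0.22,0.007,100],[59,0,0,0,-0.26,0.008,100],[68,0,0,0,-0.3,0.01,100],[77,0,0,0,-0.34,0.011,100],[86,0,0,0,-0.38,0.012,100],[95,0,0,0,-0.42,0.013,100],[104,0,0,0,-0.46,0.015,100],[113,0,0,0,-0.5,0.016,100],[122,0,0,0,-0.54,0.017,100],[131,0,0,0,-0.58,0.019,100],[140,0,0,0,-0.62,0.02,100],[149,0,0,0,-0.66,0.021,100],[158,0,0,0,-0.695,0.022,100],[165,0,0,0,-0.717,0.023,100],[166.3,0,0,0,-0.7206,0.023,100]])

```text
t: 14.32
ee_pos: [0.4521, -0.3584, 0.2597]
ee_rot: [-0.706, -0.035, 0.707, -0.034]
ft_force: [-0.8, -0.1, 0.2]
finger_gap: 0.998
```

>>> step_arm(commands=[[0,0,0,0,0,0,100],[0,0,0,0,0,0,100],[0,0,0,0,0,0,100]])

```text
t: 14.7
ee_pos: [0.4532, -0.3568, 0.2616]
ee_rot: [0.706, 0.036, -0.706, 0.036]
ft_force: [1.1, 0.3, 0.3]
finger_gap: 1.005
```

```bash
python3 - <<'E'
from m import *
rows([(.4539,-.3573,.265,-84.25),(.457,-.357,.0195,-84.25)])
im=snap("top","t5"); print(*caps("top",cv2.imread("pics/t5_raw.png"),(95,150,172,226),.055,th=.6),sep="\n")
b=snap("scene","s6")
f=lambda im,x,y,w,h:cv2.resize(im[y:y+h,x:x+w],(400,300),interpolation=cv2.INTER_CUBIC)
cv2.imwrite("pics/c6.png",np.vstack([np.hstack([f(b,180,80,120,90),f(im,300,150,100,75)]),np.hstack([f(im,100,145,100,75),f(b,225,178,120,90)])]))
E
```

```text
now [ 0.4532 -0.3568  0.2616] psi -84.18 xaxis [ 2.e-04 -1.e-04 -1.e+00] t 14.7 gap 1.005 F [1.1 0.3 0.3] j [-0.86  0.29  1.41  0.    1.44  0.61]
[ 0.07 -0.01 -0.01] [-0.0034  0.0006 -0.0006]
[ 0.07 -0.01 -0.01] [ 0.2421  0.0006 -0.0037]
(130.29, 198.3, 14.5, np.float64(0.4927), np.float64(0.3629))
(131.89, 190.7, 14.3, np.float64(0.5183), np.float64(0.3593))
(133.5, 183.12, 14.6, np.float64(0.544), np.float64(0.3556))
(135.16, 175.56, 14.5, np.float64(0.5699), np.float64(0.3517))
```

View pics/c6.png

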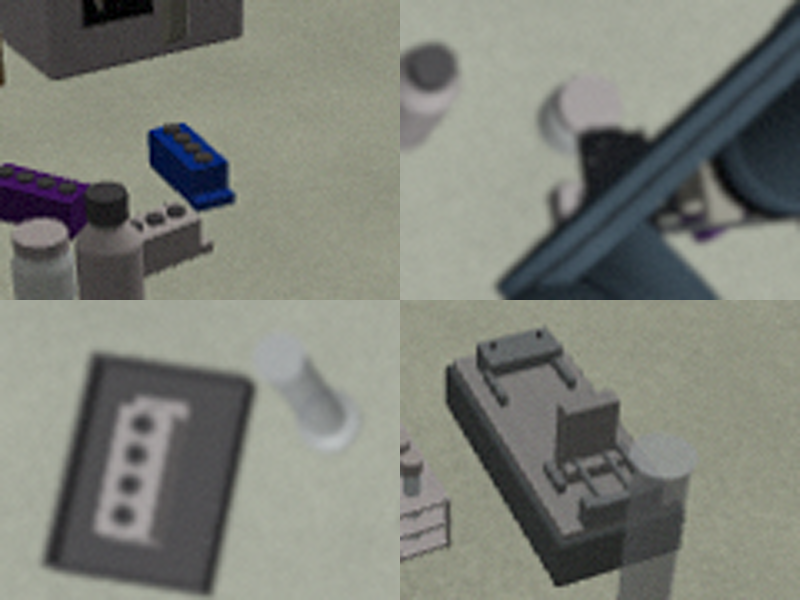

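The tray crop shows the spent cartridge flat and upright, well inside the walls, its caps centred at about (132.7,187). The dock is empty and the jaw closed, and the bystanders are unmoved. Now going down to the fresh cartridge.

>>> step_arm(commands=[[0,0,0,0.03,-0.0013,-0.0014,100],[0,0,0,0.08,-0.0013,-0.0014,100],[0,0,0,0.13,-0.0013,-0.0014,100],[0,0,0,0.18,-0.0013,-0.0014,100],[0,0,0,0.215,-0.0013,-0.0014,100],[0,0,0,0.235,-0.0013,-0.0014,100],[0,0,0,0.243,-0.0013,-0.0014,100],[0,0,0,0.243,-0.0013,-0.0014,100],[0,0,0,0.243,-0.0013,-0.0014,100],[0,0,0,0.243,-0.0013,-0.0014,100]])

```text
t: 16.05
ee_pos: [0.4547, -0.3568, 0.0194]
ee_rot: [0.707, 0.035, -0.706, 0.036]
ft_force: [0.8, 0.1, -0.6]
finger_gap: 1.002
```

```bash
python3 - <<'E'
from m import *
rows([(.4546,-.3555,.0185,-84.25)])
E
```

```text
now [ 0.4547 -0.3568  0.0194] psi -84.28 xaxis [ 0.0013 -0.0015 -1.    ] t 16.05 gap 1.002 F [ 0.8  0.1 -0.6] j [-0.86  0.52  1.71  0.    0.91  0.61]
[-0.03 -0.07 -0.09] [ 0.0009 -0.0013  0.    ]
```

>>> step_arm(commands=[[0,0,0,0.001,-0.0013,0,55],[0,0,0,0.001,-0.0013,0,45],[0,0,0,0.001,-0.0013,0,30],[0,0,0,0.001,-0.0013,0,30],[0,0,0,0.001,-0.0013,0,30],[0,0,0,0.001,-0.0013,0,30],[0,0,0,0.001,-0.0013,0,30]], force=50)

```text
t: 16.92
ee_pos: [0.4541, -0.3551, 0.0173]
ee_rot: [0.706, 0.035, -0.706, 0.035]
ft_force: [1.0, -0.9, -0.6]
finger_gap: 0.491
```

>>> step_arm(commands=[[0,0,0,-0.01,0,0,30],[0,0,0,-0.035,0,0,30],[0,0,0,-0.075,0,0,30],[0,0,0,-0.12,0,0,30],[0,0,0,-0.17,0,0,30],[0,0,0,-0.215,0,0,30],[0,0,0,-0.24,0,0,30],[0,0,0,-0.246,0,0,30],[0,0,0,-0.246,0,0,30],[0,0,0,-0.246,0,0,30]])

```text
t: 18.18
ee_pos: [0.4535, -0.3543, 0.2616]
ee_rot: [-0.706, -0.036, 0.707, -0.034]
ft_force: [0.2, 0.1, -2.6]
finger_gap: 0.493
```

```bash
python3 - <<'E'
from m import *
rows([(.513,-.007,.265,-9.85),(.513,-.007,.1,-9.85)])
E
```

```text
now [ 0.4535 -0.3543  0.2616] psi -84.29 xaxis [-0.0021  0.0025 -1.    ] t 18.175 gap 0.493 F [ 0.2  0.1 -2.6] j [-0.86  0.29  1.41  0.    1.45  0.61]
[-7.444e+01 -1.000e-02  2.000e-01] [-0.0027 -0.3396 -0.0938]
[-7.444e+01 -1.000e-02  2.000e-01] [ 0.1623 -0.3392 -0.0941]
```

>>> step_arm(commands=[[-4,0,0,0,-0.015,-0.004,30],[-11,0,0,0,-0.045,-0.012,30],[-18,0,0,0,-0.08,-0.022,30],[-25,0,0,0,-0.115,-0.032,30],[-32,0,0,0,-0.15,-0.041,30],[-40,0,0,0,-0.185,-0.051,30],[-48,0,0,0,-0.22,-0.061,30],[-56,0,0,0,-0.255,-0.07,30],[-64,0,0,0,-0.29,-0.08,30],[-70,0,0,-0.002,-0.318,-0.088,30],[-74,0,0,-0.002,-0.335,-0.093,30],[-74.4,0,0,-0.002,-0.3396,-0.0938,30],[-74.4,0,0,-0.002,-0.3396,-0.0938,30],[-74.4,0,0,-0.002,-0.3396,-0.0938,30],[-74.4,0,0,-0.002,-0.3396,-0.0938,30]])

```text
t: 20.05
ee_pos: [0.5136, -0.0085, 0.2653]
ee_rot: [-0.542, -0.455, 0.542, -0.455]
ft_force: [0.2, 0.8, -2.3]
finger_gap: 0.493
```

```bash
python3 - <<'E'
from m import *
rows([(.5128,-.0077,.098,-9.6)])
a=snap("scene","s7s");b=snap("top","s7t")
f=lambda im,x,y,w,h:cv2.resize(im[y:y+h,x:x+w],(400,400),interpolation=cv2.INTER_CUBIC)
cv2.imwrite("pics/s7.png",np.hstack([f(a,210,110,130,130),f(b,190,130,100,100)]))
E
```

```text
now [ 0.5136 -0.0085  0.2653] psi -9.98 xaxis [-0.e+00 -2.e-04 -1.e+00] t 20.05 gap 0.493 F [ 0.2  0.8 -2.3] j [-0.23  0.17  1.55 -0.    1.42 -0.06]
[-0.38  0.01 -0.  ] [ 0.1673 -0.0009 -0.0007]
```

View pics/s7.png

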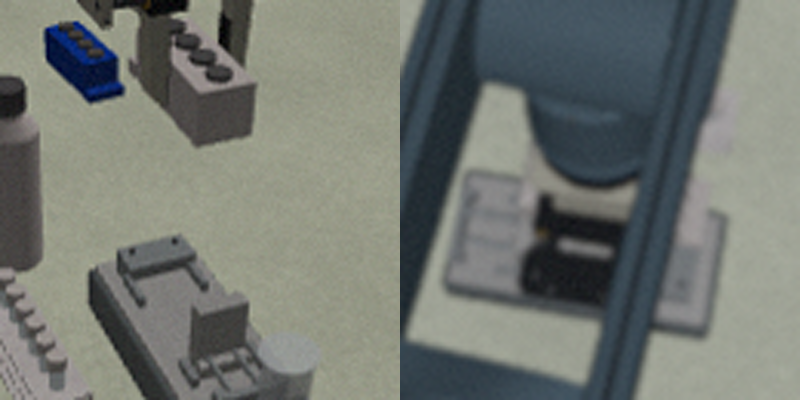

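The fresh cartridge hangs level, heel towards the jaw and behind it, aligned with the dock. I'm going down to just above lip height.

>>> step_arm(commands=[[-0.4,0,0,0.03,-0.0009,-0.0007,30],[-0.4,0,0,0.07,-0.0009,-0.0007,30],[-0.4,0,0,0.11,-0.0009,-0.0007,30],[-0.4,0,0,0.14,-0.0009,-0.0007,30],[-0.4,0,0,0.16,-0.0009,-0.0007,30],[-0.4,0,0,0.167,-0.0009,-0.0007,30],[-0.4,0,0,0.168,-0.0009,-0.0007,30],[-0.4,0,0,0.168,-0.0009,-0.0007,30],[-0.4,0,0,0.168,-0.0009,-0.0007,30]])

```text
t: 21.28
ee_pos: [0.5135, -0.007, 0.0983]
ee_rot: [0.54, 0.456, -0.539, 0.457]
ft_force: [-0.8, 0.3, -0.9]
finger_gap: 0.491
```

```bash
python3 - <<'E'
from m import *
rows([(.5128,-.0077,.098,-9.6),(.5165+.017*.17,.014+.017*.985,.098,-9.6)])
E
```

```text
now [ 0.5135 -0.007   0.0983] psi -9.49 xaxis [ 1.8e-03 -5.0e-04 -1.0e+00] t 21.275 gap 0.491 F [-0.8  0.3 -0.9] j [-0.23  0.32  1.8  -0.    1.02 -0.07]
[ 0.11  0.01 -0.1 ] [ 0.0003 -0.0006  0.0008]
[ 0.11  0.01 -0.1 ] [ 0.0003 -0.0004 -0.0382]
```

>>> step_arm(commands=[[0,0,0,0.001,0,-0.004,30],[0,0,0,0.001,0,-0.01,30],[0,0,0,0.001,0,-0.016,30],[0,0,0,0.001,0,-0.022,30],[0,0,0,0.001,0,-0.028,30],[0,0,0,0.001,0,-0.034,30],[0,0,0,0.001,0,-0.0395,30],[0,0,0,0.001,0,-0.0405,30],[0,0,0,0.001,0,-0.0405,30],[0,0,0,0.001,0,-0.0405,30]])

```text
t: 22.52
ee_pos: [0.5198, 0.0306, 0.097]
ee_rot: [-0.539, -0.456, 0.54, -0.458]
ft_force: [-2.5, -11.7, 1.3]
finger_gap: 0.49
```

```bash
python3 - <<'E'
from m import *
rows([(.5165+.017*.17,.014+.017*.985,.098,-9.6)])
im=snap("scene","s8",(220,150,320,225),6)
print(*caps("scene",im,(245,170,305,225),.126,th=.6),sep="\n")
E
```

```text
now [0.5198 0.0306 0.097 ] psi -9.47 xaxis [ 5.0e-04 -4.5e-03 -1.0e+00] t 22.525 gap 0.49 F [ -2.5 -11.7   1.3] j [-0.15  0.33  1.78 -0.01  1.03  0.02]
[ 0.13  0.25 -0.07] [-0.001  -0.0004 -0.0001]
(283.95, 205.02, 36.2, np.float64(0.5255), np.float64(0.0693))
(279.01, 198.62, 34.2, np.float64(0.5213), np.float64(0.0436))
(256.06, 193.36, 43.3, np.float64(0.5569), np.float64(-0.0023))
(254.93, 185.13, 12.4, np.float64(0.5409), np.float64(-0.032))
```

View pics/s8.png

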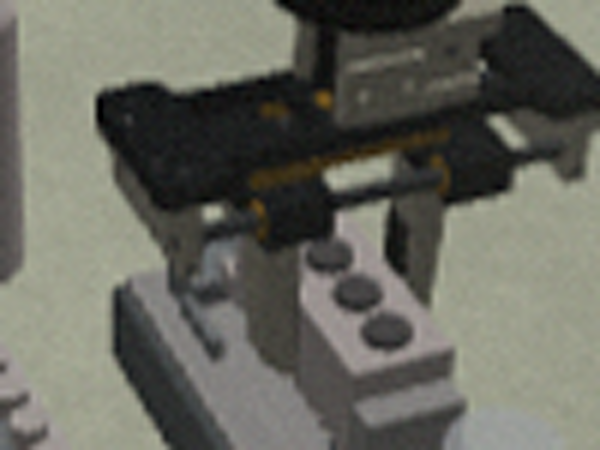

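The jaw is pressed back by the level cartridge's heel, and the toe is past the lip edge (block at about +17 mm). Lowering.

>>> step_arm(commands=[[0,0,0,0.005,0,0,30],[0,0,0,0.011,0,0,30],[0,0,0,0.017,0,0,30],[0,0,0,0.022,0,0,30],[0,0,0,0.026,0,0,30],[0,0,0,0.026,0,0,30]])

```text
t: 23.32
ee_pos: [0.5205, 0.0305, 0.071]
ee_rot: [-0.539, -0.455, 0.54, -0.458]
ft_force: [-0.4, -12.3, -1.8]
finger_gap: 0.492
```

```bash
python3 - <<'E'
from m import *
rows([(.5165+.017*.17,.014+.017*.985,.0673,-9.6)])
E
```

```text
now [0.5205 0.0305 0.071 ] psi -9.49 xaxis [ 0.0018 -0.0043 -1.    ] t 23.325 gap 0.492 F [ -0.4 -12.3  -1.8] j [-0.15  0.37  1.81 -0.    0.97  0.02]
[ 0.11  0.22 -0.14] [ 0.0037 -0.0011 -0.0001]
```

>>> step_arm(commands=[[0,0,0,0.0015,0,0,30],[0,0,0,0.003,0,0,30],[0,0,0,0.004,0,0,30],[0,0,0,0.004,0,0,30]])

```text
t: 23.82
ee_pos: [0.5205, 0.0306, 0.0675]
ee_rot: [-0.539, -0.455, 0.54, -0.459]
ft_force: [-1.6, -11.5, 3.0]
finger_gap: 0.489
```

>>> step_arm(commands=[[0,0,0,0.0005,-0.001,0.003,30],[0,0,0,0.0005,-0.001,0.007,30],[0,0,0,0.0005,-0.001,0.011,30],[0,0,0,0.0005,-0.001,0.014,30],[0,0,0,0.0005,-0.001,0.017,30],[0,0,0,0.0005,-0.001,0.0185,30],[0,0,0,0.0005,-0.001,0.0185,30],[0,0,0,0.0005,-0.001,0.0185,30]])

```text
t: 24.82
ee_pos: [0.5176, 0.0143, 0.0674]
ee_rot: [0.541, 0.455, -0.539, 0.458]
ft_force: [1.3, -4.0, 6.7]
finger_gap: 0.49
```

```bash
python3 - <<'E'
from m import *
rows([(.5165,.014,.0673,-9.6)])
E
```

```text
now [0.5176 0.0143 0.0674] psi -9.52 xaxis [ 0.0045 -0.0014 -1.    ] t 24.825 gap 0.49 F [ 1.3 -4.   6.7] j [-0.19  0.36  1.82 -0.    0.95 -0.02]
[ 0.08  0.03 -0.27] [ 0.0001 -0.001   0.0005]
```

>>> step_arm(commands=[[0,0,0,0,0,0.0015,30],[0,0,0,0,0,0.0025,30],[0,0,0,0,0,0.0025,30]])

```text
t: 25.2
ee_pos: [0.5171, 0.0121, 0.0674]
ee_rot: [0.541, 0.455, -0.539, 0.458]
ft_force: [2.2, -2.9, 6.3]
finger_gap: 0.489
```

>>> step_arm(commands=[[0,0,0,-0.0005,0,0.001,30],[0,0,0,-0.0005,0,0.002,30],[0,0,0,-0.0005,0,0.003,30],[0,0,0,-0.0005,0,0.003,30]])

```text
t: 25.7
ee_pos: [0.5169, 0.011, 0.0674]
ee_rot: [0.542, 0.456, -0.538, 0.457]
ft_force: [6.7, 5.6, 4.4]
finger_gap: 0.49
```

The along-dock force has turned against the push at 1.1 mm, so the toe is at the stop. Releasing and withdrawing.

>>> step_arm(commands=[[0,0,0,0,0,-0.001,30],[0,0,0,0,0,-0.001,60],[0,0,0,0,0,-0.001,90],[0,0,0,0,0,-0.001,90],[0,0,0,0,0,-0.001,90],[0,0,0,0,0,-0.001,90],[0,0,0,-0.01,0,-0.001,90],[0,0,0,-0.035,0,-0.001,90],[0,0,0,-0.08,0,-0.001,90],[0,0,0,-0.13,0,-0.001,90],[0,0,0,-0.18,0,-0.001,90],[0,0,0,-0.2,0,-0.001,90],[0,0,0,-0.2,0,-0.001,90]])

```text
t: 27.32
ee_pos: [0.5157, 0.0104, 0.2688]
ee_rot: [0.541, 0.456, -0.539, 0.458]
ft_force: [0.7, 0.8, 0.1]
finger_gap: 0.907
```

```bash
python3 - <<'E'
from m import *
rows([(.36,.03,.33,-9.6)])
E
```

```text
now [0.5157 0.0104 0.2688] psi -9.48 xaxis [ 4.8e-03 -9.0e-04 -1.0e+00] t 27.325 gap 0.907 F [0.7 0.8 0.1] j [-0.2   0.17  1.55  0.    1.42 -0.03]
[ 0.12  0.01 -0.28] [-0.062  -0.1565  0.0063]
```

>>> step_arm(commands=[[0,0,0,-0.03,-0.05,-0.02,90],[0,0,0,-0.03,-0.09,-0.06,90],[0,0,0,-0.03,-0.13,-0.1,90],[0,0,0,-0.03,-0.17,-0.14,90],[0,0,0,-0.03,-0.21,-0.18,90],[0,0,0,-0.03,-0.25,-0.22,90],[0,0,0,-0.03,-0.28,-0.26,90],[0,0,0,-0.03,-0.31,-0.285,90],[0,0,0,-0.03,-0.318,-0.291,90],[0,0,0,-0.03,-0.318,-0.291,90],[0,0,0,-0.03,-0.318,-0.291,90]])

```text
t: 28.7
ee_pos: [0.2498, 0.3491, 0.296]
ee_rot: [-0.54, -0.456, 0.54, -0.457]
ft_force: [-0.0, 0.9, 0.3]
finger_gap: 0.897
```

```bash
python3 - <<'E'
from m import *
rows([])
b=snap("top","t9");a=snap("scene","s9")
for nm,box,z in(("fresh",(216,176,260,204),.1),("spent",(112,160,152,215),.055)):
    print(nm,*caps("top",b,box,z,th=.65),sep="\n ")
f=lambda im,x,y,w,h,W=400:cv2.resize(im[y:y+h,x:x+w],(W,300),interpolation=cv2.INTER_CUBIC)
cv2.imwrite("pics/c9.png",np.vstack([np.hstack([f(b,196,160,80,60),f(a,225,178,100,75)]),np.hstack([f(b,100,145,100,75),f(a,150,120,300,225)])]))
t0=cv2.imread("pics/t0_raw.png");d=cv2.absdiff(t0,b).max(2)
for nm,(x,y,w,h) in dict(rack=(228,146,48,22),bottle=(290,158,28,30),jar=(333,166,24,24),cyl=(162,154,30,32),purple=(366,178,40,34),blue=(360,238,48,22)).items(): print(nm,(d[y:y+h,x:x+w]>30).sum())
E
```

```text
now [0.2498 0.3491 0.296 ] psi -9.56 xaxis [-2.e-04 -9.e-04 -1.e+00] t 28.7 gap 0.897 F [-0.   0.9  0.3] j [ 0.69 -0.01  1.67 -0.    1.47  0.86]
fresh
 (248.57, 191.2, 15.2, np.float64(0.509), np.float64(-0.0276))
 (240.46, 189.89, 14.9, np.float64(0.5131), np.float64(-0.0019))
 (232.32, 188.52, 16.4, np.float64(0.5175), np.float64(0.024))
 (224.41, 187.11, 14.6, np.float64(0.522), np.float64(0.0491))
spent
 (130.3, 198.33, 12.9, np.float64(0.4927), np.float64(0.3629))
 (131.91, 190.71, 12.6, np.float64(0.5183), np.float64(0.3592))
 (133.47, 183.09, 13.2, np.float64(0.5441), np.float64(0.3556))
 (135.15, 175.55, 12.8, np.float64(0.5699), np.float64(0.3517))
rack 0
bottle 0
jar 0
cyl 0
purple 0
blue 0
```

View pics/c9.png

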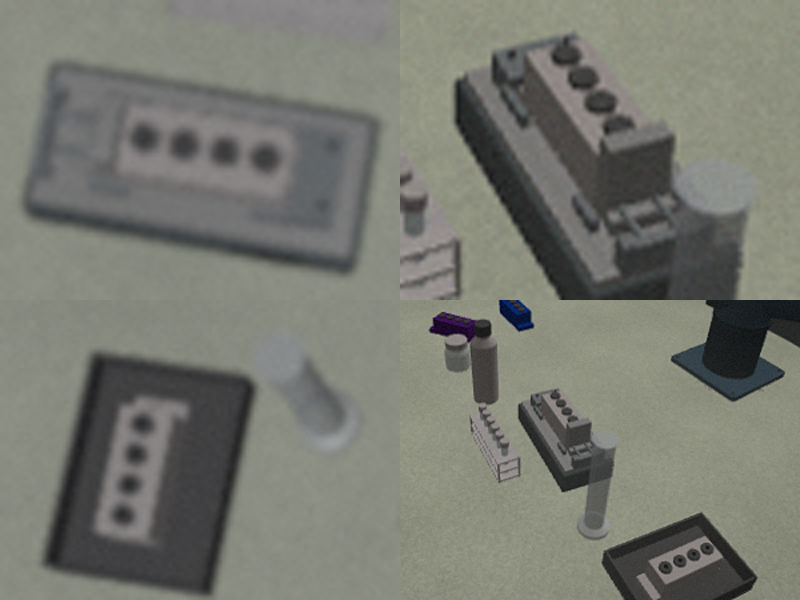

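The fresh cartridge's caps sit where the spent one's were when seated, to within 0.5 mm. The jaw is clamping, and the bystanders show no change.

```bash
python3 -c "
from rig import ticket;print(ticket.sign_off())"
```

```text
the job is handed in; nothing more can be done
None
```

The job is done and handed in at about 29 s of the 72 s allowed. I took the spent cartridge out past the lip and stood it in the tray. I then pressed the jaw back with the fresh cartridge's heel, lowered it to the dock floor, slid it home under the lip and let go.

**Last checks:**
- **Fresh cartridge:** its four caps are within about 0.5 mm of where the seated spent one's caps were. The jaw is against its heel, and a push towards the stop met firm resistance.
- **Spent cartridge:** it is upright inside the tray, clear of the walls.
- **Everything else:** the bottle, cylinder, jar, rack and both look-alikes show no pixel change above threshold from the first picture.
- **Gripper:** it is open, away from everything, with no force on it.

**One disagreement:** the camera's y read about 2 mm lower than the arm's. The fresh cartridge therefore reached the stop about 3 mm further along than I first reckoned, so I found the seat by force instead.

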